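# Slide the spot plate under the viewing hood and fit the viewing frame

### The job

First slide the white spot plate along the bench, without lifting it, through the mouth of the grey viewing hood and under its overhang until it rests fully home against the stop at the back. Then fit the viewing frame on top of the hood so that both of its holes drop over the two pins and it lies flat, and let go. Leave the bottles, glassware and small things around them where they stand.

Things in the scene. Friction and masses are not known exactly. Their poses are not given: they have to be found in the camera images.
- hood: Grey viewing hood, fixed to the bench, 62 mm high, open in front and on top, 108 mm wide inside between solid side cheeks 38 mm thick. Origin on the bench midway between its pins; +x is the way the plate is pushed in, y across, z up. Cheeks run from x = -50 to +57 mm; face of the back stop at x = +45 mm. Behind it the white lamp housing, to x = 91 mm, 184 mm wide, 90 mm high.
- mouth (a point): Middle of the hood's mouth, on the bench, 50 mm in front of the hood's origin; axes as the hood's. Over it the lintel (overhang), 14 mm thick in x, underside 40 mm and top 62 mm above the bench. Two guide wings, 22 mm high, 4 mm thick, flare forward from 56 mm either side of the middle at the mouth to 86 mm at 40 mm before it.
- home (a point): Point on the bench in the hood where the middle of the spot plate lies when it is home (15 mm in front of the hood's origin); the plate's near edge then still sticks out 25 mm in front of the mouth. Axes as the hood's.
- seat (a point): Point in the middle between the two pins, at the level of the hood's top (62 mm above the bench), on which the underside of the frame comes to lie. Axes as the hood's.
- pin_a (a point): Tip of the upright steel pin at the hood's +y side: 8 mm diameter, tip 84 mm above the bench (22 mm above the hood's top), tapered over its last 5 mm to 3 mm. The pins stand 148 mm apart.
- pin_b (a point): Tip of the like pin at the hood's -y side.
- plate: White porcelain spot plate, loose, a slab 120 (x) by 100 (y) by 18 mm high, about 0.4 kg, with shallow wells and a plain 28 mm lip at its -x end (away from the hood). Origin at the centre of its underside. Starts on the bench some 20 cm before the hood, up to 25 mm off the hood's middle line and 0.25 rad askew. Too wide to grip: push its near (-x) edge.
- frame: Viewing frame, loose, about 0.25 kg, starts flat on the bench: aluminium plate 96 (x) by 178 (y) by 8 mm thick, two windows and a 12 mm through hole near each end. Origin at the centre of its underside, z up. Alike when turned half round. In its middle a black handle bar, 64 mm long (y), 14 mm wide (x), 24 to 44 mm above the underside, on two posts 10 mm square, 54 mm apart.
- grip (a point): Centre of the frame's handle bar, 34 mm above the frame's underside; axes as the frame's.
- hole_a (a point): Centre of the frame's hole at its +y end, at the underside, 74 mm from the middle.
- hole_b (a point): Centre of the like hole at its -y end.
- jar: Bystander: white plastic jar with a screw lid, 84 mm wide, 140 mm high, origin at its underside. It and the frame stand at opposite sides, either way round.
- cap: Bystander: white bottle cap, 48 mm wide, 22 mm high, origin at its underside.
- beaker: Bystander: small glass beaker, 54 mm wide, 70 mm high, origin at its underside.
- flask: Bystander: conical glass flask, 76 mm wide, 112 mm high, origin at its underside.
- reagent: Bystander: amber bottle, 56 mm wide, 110 mm high, origin at its underside.
- weight: Bystander: small brass weight, 28 mm wide, 30 mm high, origin at its underside.
Not all that is in view belongs to the job. There is more than one size of the plate; the job needs the larger. There is more than one size of the frame; the one meant has the size given above.

How it is judged:
On the way, in this order (a step that is already met when the one before it is completed fails the run):
1. the spot plate lies fully home in the hood, at rest, the frame not yet fitted (x of plate in the frame of hood between -0.02 and -0.01 m and y of plate in the frame of hood between -0.007 and 0.007 m and angle between the x axis of plate and the x axis of hood, either way round below 0.09 rad and height (world z) of plate below 0.004 m and linear speed of plate below 0.02 m/s), for 0.2 s.
2. the viewing frame lies flat on the hood with both holes over the pins (horizontal distance between frame and seat below 0.006 m and angle between the y axis of frame and the y axis of hood, either way round below 0.08 rad and z of frame in the frame of hood between 0.059 and 0.065 m and angle between frame's own z axis and vertical below 0.04 rad), for 0.2 s.
At the end, for the whole second after the job is handed in: Spot plate flat in the hood, its middle within 5 mm along and 7 mm across of home, straight within 0.09 rad; frame flat on the hood (3 mm in height, 0.04 rad) with both holes over the pins (6 mm from the seat, 0.08 rad of square); both at rest (all of step 1 and all of step 2 and linear speed of frame below 0.02 m/s); the robot touches nothing.
It fails at once if the spot plate is lifted off the bench (by more than 12 mm) or tilted by more than 0.2 rad (height (world z) of plate above 0.012 m or angle between plate's own z axis and vertical above 0.2 rad).
It fails at once if a bystander (jar, cap, beaker, flask, bottle, weight) is moved by more than 30 mm (distance of any of jar, cap, beaker, flask, reagent, weight from where it was at the start of the episode above 0.03 m).
It also fails if it takes over 72 s, if anything falls off the work surface, if the arm or the gripper's body presses on something with over 40 N, if the wrist force passes 120 N, or if a joint passes its speed limit or range.

### The arm

A 7-joint arm with a two-finger parallel gripper is mounted at the origin on the work surface. World frame = base frame: x ahead of the robot, y to its left, z up, the work surface at z = 0. Lengths are in m, angles in rad, forces in N, time in s.
With the tool pointing down it reaches from about 0.4 to 0.85 m from the base axis. Payload 10.4 kg.
Tool frame: the origin (TCP) lies midway between the tips of the shut fingers; the grasp point (between the pads) lies 19 mm behind it; z points along the fingers, y is the line along which they close (so a half turn about z gives the same grasp; the last joint's range is limited). The gripper opens to 85 mm and grips with 20 to 120 N. Pads are 22 mm wide; open, the fingers measure 114 mm over their backs; the gripper's body (76 mm by 85 mm) begins 54 mm behind the grasp point. The pads swing forward as they close: fully open they stand 13 mm farther back than shut.
Start: joints at [1.15, 0.332, -0.065, 1.46, 0.022, 1.35, -0.088], TCP at [0.242, -0.576, 0.231] pointing down, gripper open.
Joint ranges: [-2.6, 2.6], [-0.5, 2.12], [-1.47, 1.34], [0.16, 2.42], [-1.27, 4.41], [0.06, 2.06], [-2.6, 2.6]. Speed limits (rad/s): [2.22, 2.22, 2.79, 2.79, 3.14, 3.14, 3.14].

### API

Orientations are given as a unit quaternion [x, y, z, w].
In Python, from workcell import get_obs, camera, camera_params, hand_in gives the robot as it stands.
- The arm moves only by the tool carry_out, never from a script. Its argument "commands" is a list that holds one entry, the list of rows, each a list of 6 numbers: the shift along the tool's x, y, z in units of 40 mm (1.0 is 40 mm), then the turn, a rotation vector about the tool's x, y, z in units of 6 degrees (1.0 is 6 degrees). In form: [[[x, y, z, ax, ay, az], ...]]. A call has 1 to 20 rows; each row shifts and turns the commanded pose from where the row before left it, along the tool's axes as they then stand; what a row does not reach is not made up. A row lasts 1/12 s, in which the tool goes at most 41.7 mm and 7.16 degrees, less where a joint would pass 70% of its speed; a pose out of reach is approached as far as the arm can. A call is refused whole if a number of a shift passes 1 or a number of a turn 1, either way. A call with a gripper value outside its range is refused whole. "hand" is the closure, from -1 (fully open) to 1 (shut), set as the call begins (left out, the last holds). The fingers move at their own pace and stop on an object; "force" is the grip in N (left out, the last holds). Time passes only in rows, so rows that do not move let the fingers close. It gives the time, the measured TCP pose, the force, the opening and the grip force at its end, in the units of the state.
- get_obs(): the state, without advancing time (a new reading comes with each control period).
- camera(name): name is "scene" or "top" or "wrist"; returns the picture (384x512x3 uint8, red, green, blue); there is no depth.
- camera_params(name): a dict with "mtx" (3x3 intrinsics, pixels), "R" (3x3) and "t" (3): a world point X has camera coordinates R X + t. Camera axes: x right, y down, z forward; pixel columns grow to the right and rows downward; lengths in m; the calibration is good to about 2 mm. The wrist camera is an equidistant fisheye: a pixel r from the principal point sees the ray r / f radians off the axis. A picture is of the moment at which its call begins: read the wrist's pose just before it. camera_params takes no time and is no camera call; for the wrist camera it gives the pose at the moment of the call.
- hand_in(): hands the job in; it is judged then, once.
The state is a dict: "clock": time; "joint_pos": joint angles; "joint_velocities": joint speeds; "tau": joint torques, N m; "position": TCP position; "ee_rot": TCP orientation; "ft_force": force on the tool from outside, world axes, zero at the start; "torque": the same for the moment, N m; "grip_width": opening from 0.0 (shut) to 1.0 (fully open); "grasp_force": force on a finger pad.
Only numpy, scipy, OpenCV 4.12 (cv2) and the standard library are available. Lean on these libraries where they do the work, as an engineer would, in place of code of your own. Each camera call takes 0.05 s, during which the arm holds its last target. There are 200 camera calls.

## Working session

There is one attempt and no reset: what is moved stays moved. The work goes in short steps, Python scripts to look and compute and a tool call to move; the robot and the scene stay as the last step left them, time stands still between calls to the robot, and variables do not carry over. Pictures are saved under pics/ and viewed, at most 10 in all, crops included, and the job is handed in when it is done.

Besides the shell and the picture viewer there is one more tool, called after "Emit:" as name([rows], argument=value, ...), one row to a line, values as JSON. carry_out: Moves the arm, as the interface text tells. Its arguments: {"type":"object","properties":{"commands":{"type":"array"},"hand":{"type":"number"},"force":{"type":"number"}},"required":["commands"]}

```bash
mkdir -p pics && cat > h.py <<'E'
import numpy as np, cv2
from workcell import get_obs, camera, camera_params
def ray(name,px,P=None):
    P=P or camera_params(name); K=np.array(P["mtx"]);R=np.array(P["R"]);t=np.array(P["t"])
    u=(px[0]-K[0,2])/K[0,0]; v=(px[1]-K[1,2])/K[1,1]
    if name=="wrist":
        r=np.hypot(u,v); d=np.array([np.sin(r)*u/max(r,1e-9),np.sin(r)*v/max(r,1e-9),np.cos(r)])
    else: d=np.array([u,v,1.])
    return -R.T@t, R.T@d
def onplane(name,px,z,P=None):
    c,d=ray(name,px,P); return c+d*(z-c[2])/d[2]
def shot(name,fn):
    P=camera_params(name); im=camera(name)[:,:,::-1].copy(); cv2.imwrite("pics/"+fn+".png",im); return im,P
E
python3 - <<'E'
from h import *
o=get_obs(); print({k:np.round(v,3).tolist() for k,v in o.items()})
a,_=shot("scene","s0"); b,P=shot("top","t0")
c=camera_params("top"); print(c)
cv2.imwrite("pics/t0b.png",cv2.resize(b,(800,600)))
E
```

```text
{'clock': 0.0, 'joint_pos': [1.15, 0.333, -0.065, 1.461, 0.022, 1.35, -0.089], 'joint_velocities': [-0.001, 0.001, -0.001, 0.001, 0.002, -0.001, 0.0], 'tau': [-0.0, -62.545, 0.049, -39.16, 0.016, 0.01, 0.0], 'position': [0.242, -0.576, 0.231], 'ee_rot': [0.98, 0.198, -0.0, -0.001], 'ft_force': [0.442, 0.252, 0.285], 'torque': [0.006, 0.039, -0.029], 'grasp_force': 0.0, 'grip_width': 1.001}
{'mtx': array([[471.08965823,   0.        , 257.85846097],
       [  0.        , 471.08965823, 189.68815867],
       [  0.        ,   0.        ,   1.        ]]), 'R': array([[ 0.00487269, -0.99997129, -0.00580338],
       [-0.99539885, -0.00429488, -0.09572189],
       [ 0.09569422,  0.0062431 , -0.9953912 ]]), 't': array([-0.02066329,  0.53359069,  1.45822228])}
```

View pics/t0b.png

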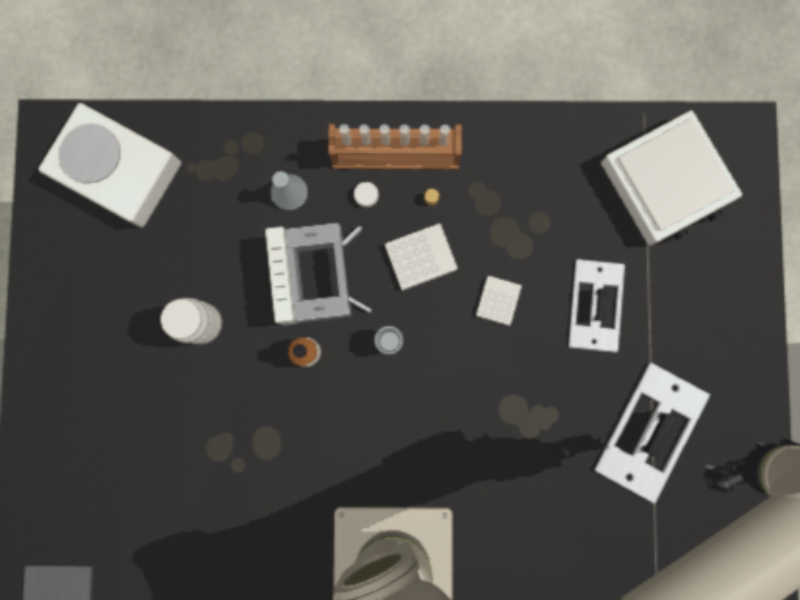

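View pics/s0.png

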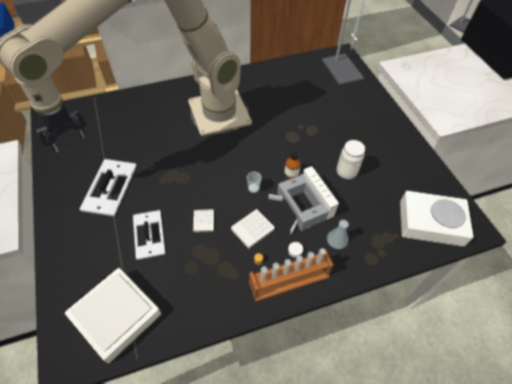

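The top view (800x600) shows:
- **Hood:** at about (318,272), with its mouth facing right.
- **Plates:** candidates at (420,257), larger, and (499,300), smaller.
- **Frames:** candidates at (597,305) and (652,432). The second looks larger.

Next I'll measure their sizes.

```bash
python3 - <<'E'
from h import *
im=cv2.imread("pics/t0.png"); P=camera_params("top")
hsv=cv2.cvtColor(im,cv2.COLOR_BGR2HSV)
m=((hsv[:,:,2]>130)&(hsv[:,:,1]<60)).astype(np.uint8)
cs,_=cv2.findContours(m,cv2.RETR_EXTERNAL,cv2.CHAIN_APPROX_NONE)
for c in cs:
    if cv2.contourArea(c)<60: continue
    r=cv2.minAreaRect(c)
    for z in (0.008,0.018,0.062):
        b=np.array([onplane("top",p,z,P)[:2] for p in cv2.boxPoints(r)])
        e=[np.linalg.norm(b[1]-b[0]),np.linalg.norm(b[2]-b[1])]
        i=int(np.argmax(e)); d=b[i+1]-b[i]
        print(np.round(np.array(r[0])*800/512),z,"ctr",b.mean(0).round(4),"size",np.round(e,3),"long ang",round(float(np.degrees(np.arctan2(d[1],d[0])))%180,1))
# crop confirm
A=cv2.resize(im[130:330,360:480],(480,800))[:600]
A=cv2.resize(im[150:330,230:470],None,fx=3.3,fy=3.3,interpolation=cv2.INTER_CUBIC)
cv2.imwrite("pics/c0.png",A)
E
```

```text
[379. 594.] 0.008 ctr [-0.0527  0.026 ] size [0.082 0.018] long ang 112.9
[379. 594.] 0.018 ctr [-0.0497  0.0257] size [0.082 0.018] long ang 112.9
[379. 594.] 0.062 ctr [-0.0366  0.0241] size [0.079 0.017] long ang 112.9
[364. 588.] 0.008 ctr [-0.0414  0.0547] size [0.124 0.017] long ang 110.3
[364. 588.] 0.018 ctr [-0.0385  0.0542] size [0.123 0.017] long ang 110.3
[364. 588.] 0.062 ctr [-0.0257  0.0518] size [0.119 0.016] long ang 110.3
[392. 552.] 0.008 ctr [0.0282 0.0006] size [0.23  0.171] long ang 90.3
[392. 552.] 0.018 ctr [0.0306 0.0004] size [0.228 0.17 ] long ang 90.3
[392. 552.] 0.062 ctr [ 0.0413 -0.0004] size [0.221 0.165] long ang 90.3
[725. 546.] 0.008 ctr [ 0.0445 -0.6551] size [0.201 0.291] long ang 90.3
[725. 546.] 0.018 ctr [ 0.0468 -0.6509] size [0.2   0.289] long ang 90.3
[725. 546.] 0.062 ctr [ 0.057  -0.6324] size [0.194 0.28 ] long ang 90.3
[652. 432.] 0.008 ctr [ 0.2655 -0.5176] size [0.249 0.136] long ang 151.5
[652. 432.] 0.018 ctr [ 0.2663 -0.5143] size [0.247 0.135] long ang 151.5
[652. 432.] 0.062 ctr [ 0.27   -0.4999] size [0.24  0.131] long ang 151.5

[... 1670 characters left out ...]
.7525 0.2077] size [0.038 0.078] long ang 49.8
[671. 177.] 0.008 ctr [ 0.7874 -0.5714] size [0.228 0.208] long ang 118.9
[671. 177.] 0.018 ctr [ 0.7847 -0.5678] size [0.226 0.207] long ang 118.9
[671. 177.] 0.062 ctr [ 0.7731 -0.5518] size [0.22  0.201] long ang 118.9
[110. 164.] 0.008 ctr [0.8104 0.5938] size [0.168 0.26 ] long ang 61.0
[110. 164.] 0.018 ctr [0.8076 0.5897] size [0.167 0.259] long ang 61.0
[110. 164.] 0.062 ctr [0.7953 0.5714] size [0.162 0.251] long ang 61.0
[399. 220.] 0.008 ctr [ 0.7062 -0.007 ] size [1.694 0.92 ] long ang 90.1
[399. 220.] 0.018 ctr [ 0.7041 -0.0072] size [1.683 0.914] long ang 90.1
[399. 220.] 0.062 ctr [ 0.6948 -0.0078] size [1.633 0.887] long ang 90.1
```

View pics/c0.png

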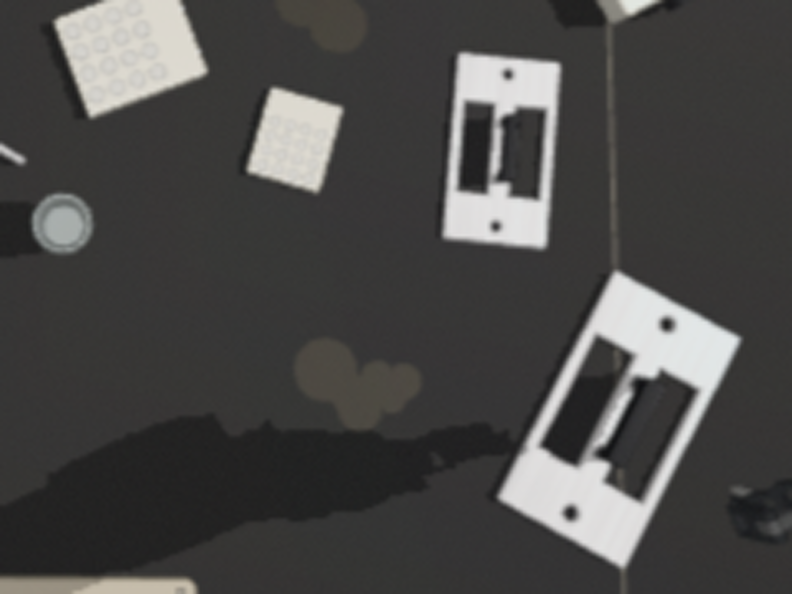

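The frame meant is the one at (597,305): it measures 180x100 mm, against 249x136 mm for the other at (652,432). The plate meant is at (420,257), 123x102 mm; the other is 86x72 mm. The crop confirms both. Its wells lie toward the hood and its lip faces away. I'll move behind the plate now and look from there.

Emit:
carry_out([
  [[0.9,-0.42,0,0,0,0],[0.9,-0.42,0,0,0,0],[0.9,-0.42,0,0,0,0],[0.9,-0.42,0,0,0,0],[0.9,-0.42,0,0,0,0],[0.9,-0.42,0,0,0,0],[0.9,-0.42,0,0,0,0],[0.9,-0.42,0,0,0,0],[0.9,-0.42,0,0,0,0],[0.9,-0.42,0,0,0,0],[0.9,-0.42,0,0,0,0],[0.9,-0.42,0,0,0,0],[0.9,-0.42,0,0,0,0],[0.9,-0.42,0,0,0,0],[0.9,-0.42,0,0,0,0],[0,0,0,0,0,-1],[0,0,0,0,0,-1],[0,0,0,0,0,-1],[0,0,0,0,0,-1],[0,0,0,0,0,-1]],
])

```text
clock: 1.77
position: [0.6422, -0.1346, 0.2307]
ee_rot: [0.895, 0.447, -0.0, -0.0]
ft_force: [-0.3, 0.9, -0.5]
grip_width: 1.0
grasp_force: 0.0
```

Emit:
carry_out([
  [[0,0,0,0,0,-1],[0,0,0,0,0,-1],[0,0,0,0,0,-1],[0,0,0,0,0,-1],[0,0,0,0,0,-1],[0,0,0,0,0,-1],[0,0,0,0,0,-1],[0,0,0,0,0,-1],[0,0,0,0,0,-1],[0,0,0,0,0,0],[0,0,0,0,0,0]],
], hand=0.2)

```text
clock: 2.68
position: [0.6422, -0.1348, 0.2309]
ee_rot: [0.598, 0.802, -0.0, -0.0]
ft_force: [0.4, 0.3, 0.0]
grip_width: 0.4
grasp_force: 0.0
```

```bash
python3 - <<'E'
from h import *
o=get_obs(); print({k:np.round(o[k],3).tolist() for k in("clock","joint_pos","position","ee_rot","grip_width","ft_force")})
im,P=shot("wrist","w1"); np.savez("w1.npz",**P); print(P)
cv2.imwrite("pics/w1b.png",cv2.resize(im,(800,600),interpolation=cv2.INTER_CUBIC))
E
```

```text
{'clock': 2.683, 'joint_pos': [0.575, 0.471, -0.62, 1.343, 0.27, 1.412, 0.254], 'position': [0.642, -0.135, 0.231], 'ee_rot': [0.598, 0.802, -0.0, -0.0], 'grip_width': 0.4, 'ft_force': [0.372, 0.294, 0.026]}
{'mtx': array([[297.31863964,   0.        , 252.37993585],
       [  0.        , 297.31863964, 189.46643047],
       [  0.        ,   0.        ,   1.        ]]), 'R': array([[ 0.95836952,  0.28552897, -0.00102931],
       [ 0.27290919, -0.91493974,  0.29733122],
       [ 0.08395492, -0.28523409, -0.95477384]]), 't': array([-0.57764907, -0.33638833,  0.28639585])}
```

View pics/w1b.png

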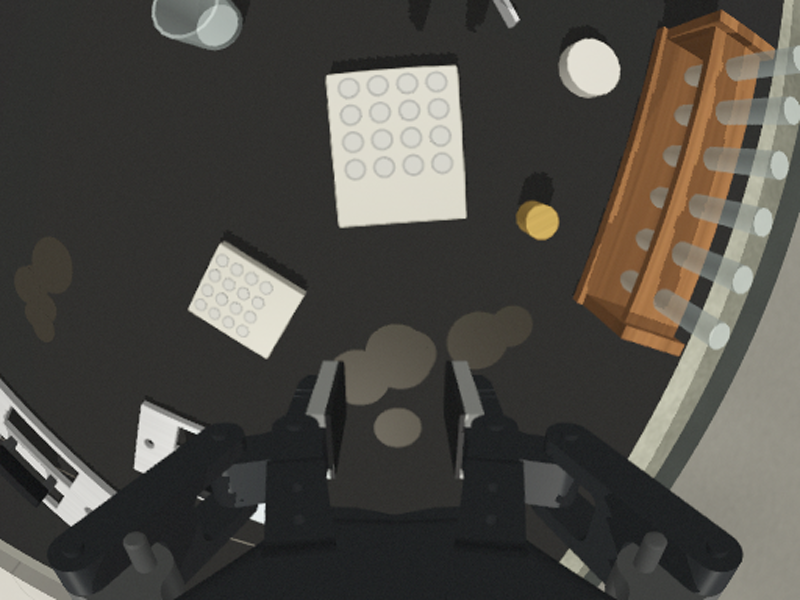

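The wrist view shows the large plate at (398,147), with its lip toward the gripper. The hood is out of frame at the top. I'll move forward to see it.

Emit:
carry_out([
  [[1,0,0,0,0,0],[1,0,0,0,0,0],[1,0,0,0,0,0],[1,0,0,0,0,0],[0,0,0,0,0,0]],
])

```text
clock: 3.15
position: [0.5938, 0.0285, 0.2323]
ee_rot: [0.593, 0.805, 0.001, -0.001]
ft_force: [-1.3, 1.7, 0.2]
grip_width: 0.401
grasp_force: 0.0
```

```bash
python3 - <<'E'
from h import *
o=get_obs(); print({k:np.round(o[k],3).tolist() for k in("clock","position","ee_rot")})
im,P=shot("wrist","w2"); np.savez("w2.npz",**P)
cv2.imwrite("pics/w2b.png",cv2.resize(im,(800,600),interpolation=cv2.INTER_CUBIC))
# plate from w1, top corners at z=.018
im=cv2.imread("pics/w1.png"); P1=dict(np.load("w1.npz"))
m=(im.min(2)>130).astype(np.uint8)
cs,_=cv2.findContours(m,cv2.RETR_EXTERNAL,cv2.CHAIN_APPROX_NONE)
for c in cs:
    x,y,w,h=cv2.boundingRect(c)
    if 60<w<120 and 80<h<130 and x>180:
        pts=np.array([onplane("wrist",p[0].astype(float),0.018,P1)[:2] for p in c],np.float32)
        r=cv2.minAreaRect(pts); print(x,y,w,h,r); print(cv2.boxPoints(r))
E
```

```text
{'clock': 3.15, 'position': [0.594, 0.029, 0.232], 'ee_rot': [0.593, 0.805, 0.001, -0.001]}
209 42 90 104 ((0.6201953887939453, -0.05272185802459717), (0.09955394268035889, 0.11921456456184387), 20.776899337768555)
[[ 0.552511   -0.0146483 ]
 [ 0.5948     -0.1261102 ]
 [ 0.6878798  -0.09079542]
 [ 0.6455908   0.02066648]]
```

View pics/w2b.png

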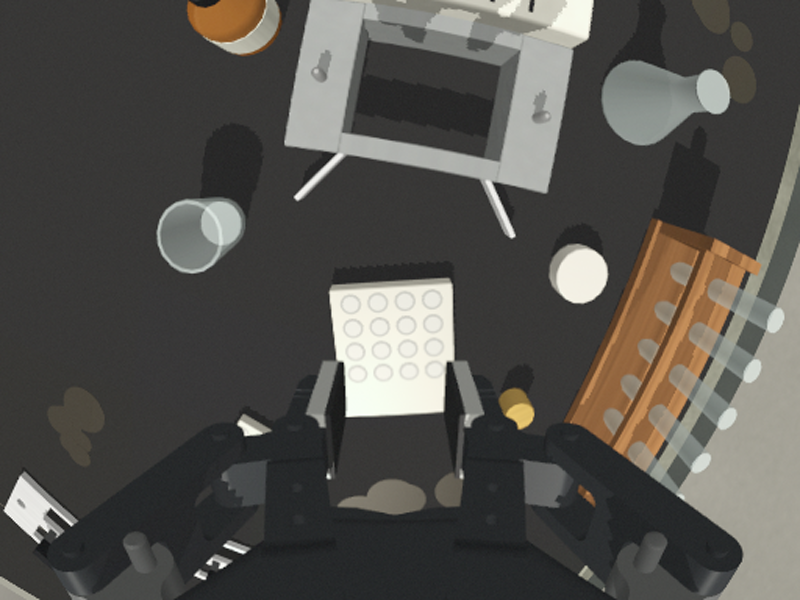

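The wrist view shows the hood with pins at about (319,72) and (541,116). Its front top corners are at about (285,146) and (548,192), and its back right corner at about (574,48). I'll refine these and compare them with the known sizes.

```bash
python3 - <<'E'
from h import *
im=cv2.imread("pics/w2.png"); P=dict(np.load("w2.npz"))
s=.64
def g(x,y,z): return onplane("wrist",(x*s-.2,y*s-.2),z,P)[:2]
pa,pb=g(319,72,.084),g(541,116,.084)
fa,fb,bb=g(285,146,.062),g(548,192,.062),g(574,48,.062)
print("pins",pa,pb,"d",np.linalg.norm(pa-pb),"mid",(pa+pb)/2,"ang x",np.degrees(np.arctan2(*(pa-pb)[::-1]))-90)
print("front",fa,fb,np.linalg.norm(fa-fb),"mid",(fa+fb)/2,"angx",np.degrees(np.arctan2(*(fa-fb)[::-1]))-90)
print("side",np.linalg.norm(bb-fb),np.degrees(np.arctan2(*(bb-fb)[::-1])))
c=[im[30:60,190:220],im[58:90,330:362]]
cv2.imwrite("pics/pins.png",np.hstack([cv2.resize(a,(390,390),interpolation=cv2.INTER_NEAREST) for a in c]))
E
```

```text
pins [0.51131825 0.14039357] [0.65180706 0.15734499] d 0.14150780179140773 mid [0.58156266 0.14886928] ang x -263.11993206607815
front [0.49897422 0.08871739] [0.67993808 0.11326922] 0.18262176313567308 mid [0.58945615 0.10099331] angx -262.2737109908695
side 0.10601988905298336 97.4636511476854
```

View pics/pins.png

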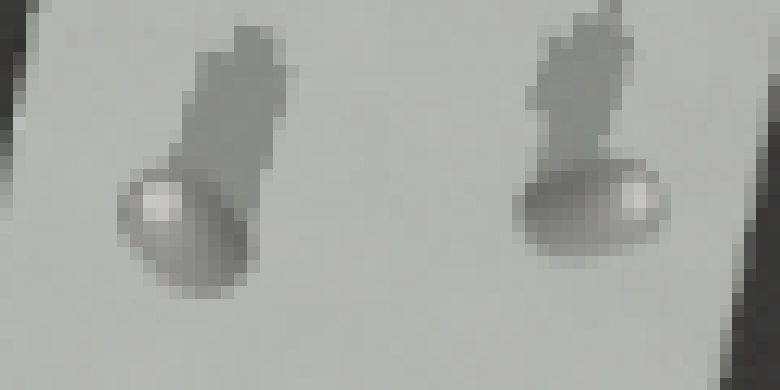

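The crop shows the pin tips (highlights) at about (160,205) and (640,197), with the bases toward the lower right and the left. Recomputing with those.

```bash
python3 - <<'E'
from h import *
P=dict(np.load("w2.npz"))
g=lambda x,y,z:onplane("wrist",(x,y),z,P)[:2]
for n,a,b,z in(("tip",(201.8,45.3),(350,73.7),.084),("base",(205,49.3),(342.4,75),.062)):
    pa,pb=g(*a,z),g(*b,z); print(n,pa,pb,np.linalg.norm(pa-pb),(pa+pb)/2,np.degrees(np.arctan2(*(pa-pb)[::-1]))-90+360)
th=np.radians(97.5);u=np.array([np.cos(th),np.sin(th)]);v=np.array([-u[1],u[0]])
O=np.array([.5895,.1010])+.05*u; print("O from front",O)
p=np.array([.6202,-.0527])-O; print("plate in hood",p@u,p@v,"ang",110.8-97.5)
E
```

```text
tip [0.50908272 0.14043854] [0.65560024 0.15924497] 0.1477195512820606 [0.58234148 0.14984176] 97.31427707492946
base [0.50890854 0.14003984] [0.65434758 0.15905042] 0.14667622198107086 [0.58162806 0.14954513] 97.44700765883715
O from front [0.58297369 0.15057224]
plate in hood -0.20639222929431023 -0.010375481499953954 ang 13.299999999999997
```

Hood pose: origin (0.5825, 0.150), +x axis at 97.4°. The pin spacing measures 147.7 mm and agrees with the given 148 mm. The plate is at (-206, -10) mm in the hood's frame, turned +13.4°. I'll go behind it, line up with its edge, and lower.

Emit:
carry_out([
  [[-0.9,0.035,0,0,0,-0.12],[-0.9,0.035,0,0,0,-0.12],[-0.9,0.035,0,0,0,-0.12],[-0.9,0.035,0,0,0,-0.12],[-0.8,0.035,0,0,0,-0.12],[0,0,0.9,0,0,0],[0,0,0.9,0,0,0],[0,0,0.9,0,0,0],[0,0,0.9,0,0,0],[0,0,0.5,0,0,0],[0,0,0.5,0,0,0],[0,0,0,0,0,0],[0,0,0,0,0,0]],
], hand=-0.2)

```text
clock: 4.28
position: [0.6571, -0.1473, 0.0466]
ee_rot: [0.572, 0.82, -0.001, -0.001]
ft_force: [0.9, -0.3, 0.0]
grip_width: 0.603
grasp_force: 0.0
```

```bash
cat >> h.py <<'E'
O=np.array([.5825,.150]); TH=np.radians(97.4)
def st():
    o=get_obs(); q=o["ee_rot"]; p=np.array(o["position"])
    yaw=np.degrees(2*np.arctan2(q[1],q[0])); print("t",round(float(o["clock"]),2),"pos",p.round(4),"q",np.round(q,3),"yaw",round(float(yaw),2),"w",np.round(o["grip_width"],3),"F",np.round(o["ft_force"],1),"j",np.round(o["joint_pos"],2))
    return p,yaw
def todo(p,yaw,target,tyaw):
    a=np.radians(yaw); d=np.array(target)-p
    x=d[0]*np.cos(a)+d[1]*np.sin(a); y=d[0]*np.sin(a)-d[1]*np.cos(a)
    print("units x,y,z",np.round([x/.04,y/.04,-d[2]/.04],3),"az",round(-(tyaw-yaw)/6,3))
E
python3 - <<'E'
from h import *
p,y=st(); todo(p,y,[.6525,-.1378,.004],110.8)
E
```

```text
t 4.28 pos [ 0.6571 -0.1473  0.0466] q [ 0.572  0.82  -0.001 -0.001] yaw 110.26 w 0.603 F [ 0.9 -0.3  0. ] j [ 0.56  0.66 -0.57  1.48  0.38  1.12  0.27]
units x,y,z [ 0.263 -0.026  1.064] az -0.091
```

Emit:
carry_out([
  [[0,-0.03,0.5,0,0,-0.09],[0,0,0.4,0,0,0],[0,0,0.16,0,0,0],[0.2,0,0,0,0,0],[0.2,0,0,0,0,0],[0.1,0,0,0,0,0],[0,0,0,0,0,0]],
])

```text
clock: 4.87
position: [0.6499, -0.1261, 0.0062]
ee_rot: [0.566, 0.824, 0.001, 0.0]
ft_force: [-0.0, 0.1, -0.5]
grip_width: 0.6
grasp_force: 0.0
```

```bash
python3 - <<'E'
from h import *
p,y=st(); todo(p,y,[.6202+.0252,-.0527-.0664,.004],110.8)
im,P=shot("wrist","w3")
cv2.imwrite("pics/w3b.png",im)
E
```

```text
t 4.87 pos [ 0.6499 -0.1261  0.0062] q [0.566 0.824 0.001 0.   ] yaw 111.05 w 0.6 F [-0.   0.1 -0.5] j [ 0.53  0.68 -0.57  1.54  0.4   1.04  0.23]
units x,y,z [ 0.203 -0.042  0.054] az 0.042
```

View pics/w3b.png

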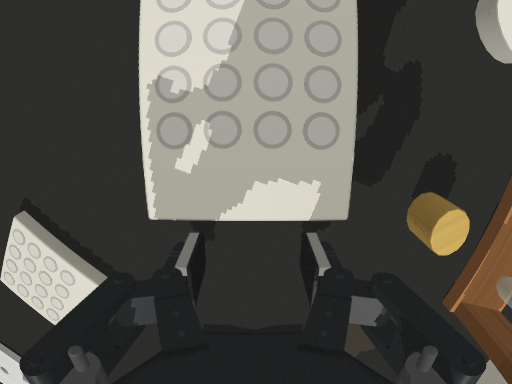

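The wrist view shows the fingers square to the plate's near edge (row 219), about 8 mm short of it. I'll lower a little and push through the arc.

Emit:
carry_out([
  [[0,-0.04,0.15,0,0,0.04],[0.1,0,0,0,0,0],[0.1,0,0,0,0,0],[0.15,-0.028,0,0,0,0.15],[0.15,-0.028,0,0,0,0.15],[0.15,-0.028,0,0,0,0.15],[0.15,-0.028,0,0,0,0.15],[0.15,-0.028,0,0,0,0.15],[0.15,-0.028,0,0,0,0.15],[0.15,-0.028,0,0,0,0.15],[0.15,-0.028,0,0,0,0.15],[0.15,-0.028,0,0,0,0.15],[0,0,0,0,0,0]],
])

```text
clock: 6.0
position: [0.6193, -0.0707, -0.001]
ee_rot: [0.625, 0.78, 0.0, -0.0]
ft_force: [-0.3, -0.7, -0.0]
grip_width: 0.598
grasp_force: 0.0
```

```bash
cat >> h.py <<'E'
def plate():
    im,P=shot("top","tp"); m=(im.min(2)>130).astype(np.uint8)
    cs,_=cv2.findContours(m,cv2.RETR_EXTERNAL,cv2.CHAIN_APPROX_NONE)
    for c in cs:
        if 500<cv2.contourArea(c)<12000:
            pts=np.array([onplane("top",p[0].astype(float),.018,P)[:2] for p in c],np.float32)
            r=cv2.minAreaRect(pts)
            c0=np.array(r[0])
            if np.linalg.norm(c0-[.6,0.03])<.12: 
                d=c0-O;u=np.array([np.cos(TH),np.sin(TH)]);v=np.array([-u[1],u[0]])
                print("plate?",np.round(r[0],4),np.round(r[1],3),round(r[2],1),"in hood",np.round([d@u,d@v],4))
E
python3 - <<'E'
from h import *
p,y=st(); plate()
im,P=shot("wrist","w4"); np.savez("w4.npz",**P)
m=(im.min(2)>80)&(im.max(2).astype(int)-im.min(2)<45)
u=np.array([np.cos(TH),np.sin(TH)]);v=np.array([-u[1],u[0]])
# near edge and side edges of plate, z=.018
rows=[]
for x in range(170,330,20):
    col=m[:,x].astype(int)
    # lowest white pixel above row 235
    ys=np.where(col[100:232])[0]
    if len(ys): 
        q=onplane("wrist",(x,ys.max()+100.5),.018,P)[:2]-O; rows.append([x,ys.max()+100,q@u*1e3,q@v*1e3])
print(np.round(rows,1))
for yy in (60,100,140,180):
    xs=np.where(m[yy,120:400])[0]+120
    for x in (xs.min(),xs.max()): 
        q=onplane("wrist",(x,yy),.018,P)[:2]-O; print(yy,x,np.round([q@u*1e3,q@v*1e3],1))
E
```

```text
t 6.0 pos [ 0.6193 -0.0707 -0.001 ] q [ 0.625  0.78   0.    -0.   ] yaw 102.61 w 0.598 F [-0.3 -0.7 -0. ] j [ 0.47  0.62 -0.56  1.65  0.38  0.98  0.  ]
plate? [0.6    0.0089] [0.101 0.1  ] 12.9 in hood [-0.1422  0.0008]
[[ 170.   231.  -210.2   31. ]
 [ 190.   231.  -209.1   21.3]
 [ 210.   231.  -208.1   11.9]
 [ 230.   231.  -207.1    2.7]
 [ 250.   231.  -206.2   -6.4]
 [ 270.   231.  -205.4  -15.5]
 [ 290.   231.  -204.7  -24.7]
 [ 310.   231.  -204.   -34. ]]
60 139 [-133.2   47.6]
60 369 [-124.1  -49.8]
100 139 [-150.6   46.3]
100 368 [-141.6  -51.3]
140 141 [-168.1   44.8]
140 365 [-159.1  -52.5]
180 145 [-186.1   42.8]
180 362 [-177.2  -54.3]
```

The plate is following the tool without slip, now at about (-153, -2.5) mm and +5.2°. I'll ease out the rest of the turn.

Emit:
carry_out([
  [[0.15,-0.018,0,0,0,0.097],[0.15,-0.018,0,0,0,0.097],[0.15,-0.018,0,0,0,0.097],[0.15,-0.018,0,0,0,0.097],[0.15,-0.018,0,0,0,0.097],[0.15,-0.018,0,0,0,0.097],[0.15,-0.018,0,0,0,0.097],[0.15,-0.018,0,0,0,0.097],[0.15,-0.018,0,0,0,0.097],[0,0,0,0,0,0]],
])

```text
clock: 6.93
position: [0.6033, -0.0186, -0.0011]
ee_rot: [0.66, 0.751, 0.0, -0.0]
ft_force: [0.1, 0.6, -0.1]
grip_width: 0.603
grasp_force: 0.0
```

```bash
cat >> h.py <<'E'
def sides(name,rows,lo=120,hi=400):
    im,P=shot("wrist",name)
    m=(im.min(2)>80)&(im.max(2).astype(int)-im.min(2)<45)
    u=np.array([np.cos(TH),np.sin(TH)]);v=np.array([-u[1],u[0]])
    for yy in rows:
        xs=np.where(m[yy,lo:hi])[0]+lo; r=[]
        for x in (xs.min(),xs.max()):
            q=onplane("wrist",(x,yy),.018,P)[:2]-O; r+=[q@u*1e3,q@v*1e3]
        print(yy,xs.min(),xs.max(),np.round(r,1),"mid y",round((r[1]+r[3])/2,1))
E
python3 - <<'E'
from h import *
p,y=st(); d=p[:2]-O; print("tool in hood",d@[np.cos(TH),np.sin(TH)],d@[-np.sin(TH),np.cos(TH)],"plate ang~",y-97.4)
sides("w5",(100,140,180,200))
E
```

```text
t 6.93 pos [ 0.6033 -0.0186 -0.0011] q [ 0.66   0.751  0.    -0.   ] yaw 97.41 w 0.603 F [ 0.1  0.6 -0.1] j [ 0.39  0.58 -0.56  1.71  0.36  0.95 -0.17]
tool in hood -0.16989041291564913 0.001106308390338583 plate ang~ 0.007938693567069777
100 140 368 [-91.5  48.2 -91.4 -49.3] mid y -0.5
140 142 366 [-109.    48.3 -108.9  -49.3] mid y -0.5
180 145 363 [-127.1   48.4 -127.1  -49.5] mid y -0.5
200 147 360 [-136.6   48.5 -136.6  -49.1] mid y -0.3
```

View pics/w5.png

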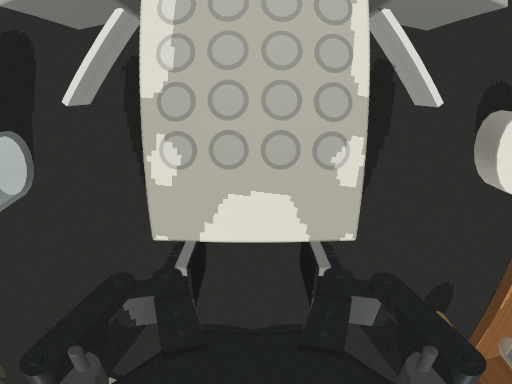

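The plate is square and centred (mid y about -0.5 mm), with its front edge between the wings. Pushing straight in.

Emit:
carry_out([
  [[0.15,0,0,0,0,0],[0.15,0,0,0,0,0],[0.15,0,0,0,0,0],[0.15,0,0,0,0,0],[0.15,0,0,0,0,0],[0.15,0,0,0,0,0],[0.15,0,0,0,0,0],[0.15,0,0,0,0,0],[0.15,0,0,0,0,0],[0.15,0,0,0,0,0],[0.15,0,0,0,0,0],[0.1,0,0,0,0,0],[0.1,0,0,0,0,0],[0,0,0,0,0,0]],
])

```text
clock: 8.15
position: [0.5941, 0.0539, -0.001]
ee_rot: [0.66, 0.751, 0.0, -0.0]
ft_force: [1.0, 0.2, 0.4]
grip_width: 0.598
grasp_force: 0.0
```

```bash
python3 - <<'E'
from h import *
p,y=st(); d=p[:2]-O; print("tool in hood",d@[np.cos(TH),np.sin(TH)],d@[-np.sin(TH),np.cos(TH)],y-97.4)
sides("w6",(100,140,180,200,215))
im=cv2.imread("pics/w6.png"); c=im[:,256].astype(int).min(1); print(np.where(c>80)[0][-12:])
E
```

```text
t 8.15 pos [ 0.5941  0.0539 -0.001 ] q [ 0.66   0.751  0.    -0.   ] yaw 97.42 w 0.598 F [1.  0.2 0.4] j [ 0.29  0.57 -0.57  1.73  0.37  0.95 -0.3 ]
tool in hood -0.09676164510676585 0.0008593451012552834 0.01521968473336699
100 139 369 [-18.4  48.5 -18.2 -49.9] mid y -0.7
140 141 366 [-35.9  48.5 -35.8 -49.5] mid y -0.5
180 120 399 [-53.9  60.9 -53.8 -68.5] mid y -3.8
200 120 399 [-63.6  62.3 -63.7 -70.1] mid y -3.9
215 149 399 [-70.9  48.2 -71.4 -71.5] mid y -11.6
[231 232 233 234 235 236 237 238 239 240 241 242]
```

About 10 mm to go. I'll ease it in and watch the force.

Emit:
carry_out([
  [[0.1,0,0,0,0,0],[0.1,0,0,0,0,0],[0.05,0,0,0,0,0],[0,0,0,0,0,0]],
])

```text
clock: 8.53
position: [0.5929, 0.0633, -0.001]
ee_rot: [0.66, 0.751, 0.0, -0.0]
ft_force: [0.2, 0.3, 0.5]
grip_width: 0.602
grasp_force: 0.0
```

Emit:
carry_out([
  [[0.03,0,0,0,0,0],[0,0,0,0,0,0]],
])

```text
clock: 8.7
position: [0.5929, 0.0637, -0.001]
ee_rot: [0.66, 0.751, 0.0, 0.0]
ft_force: [0.4, -1.4, -0.3]
grip_width: 0.596
grasp_force: 0.9
```

Emit:
carry_out([
  [[0.03,0,0,0,0,0],[0,0,0,0,0,0]],
])

```text
clock: 8.87
position: [0.5928, 0.0643, -0.001]
ee_rot: [0.661, 0.751, -0.0, 0.0]
ft_force: [-0.0, -4.3, 1.3]
grip_width: 0.6
grasp_force: 2.1
```

Emit:
carry_out([
  [[0.05,0,0,0,0,0],[0,0,0,0,0,0],[0,0,0,0,0,0]],
])

```text
clock: 9.12
position: [0.5927, 0.0644, -0.001]
ee_rot: [0.661, 0.75, -0.001, 0.001]
ft_force: [-0.6, -10.2, 3.1]
grip_width: 0.597
grasp_force: 4.8
```

```bash
python3 - <<'E'
from h import *
p,y=st(); d=p[:2]-O; print("tool in hood",d@[np.cos(TH),np.sin(TH)],d@[-np.sin(TH),np.cos(TH)])
im,P=shot("wrist","w7")
for x in (180,256,330):
    c=im[:,x].astype(int).min(1); r=np.where(c[200:270]>80)[0].max()+200.5
    q=onplane("wrist",(x,r),.018,P)[:2]-O; print(x,r,np.round([q@[np.cos(TH),np.sin(TH)],q@[-np.sin(TH),np.cos(TH)]],4))
E
```

```text
t 9.12 pos [ 0.5927  0.0644 -0.001 ] q [ 0.661  0.75  -0.001  0.001] yaw 97.25 w 0.597 F [ -0.6 -10.2   3.1] j [ 0.27  0.57 -0.57  1.73  0.37  0.95 -0.33]
tool in hood -0.08622754153286197 0.0009518464462679729
180 269.5 [-0.0894  0.036 ]
256 243.5 [-0.0741 -0.0016]
330 267.5 [-0.0885 -0.0385]
```

The plate is home: its near edge is at hood x = -74 mm (expected -75), and the push force is rising against the stop. I'll back off, lift, and go to the frame.

Emit:
carry_out([
  [[-0.5,0,0,0,0,0],[-0.3,0,-0.9,0,0,0],[0,0,-0.9,0,0,0],[0,0,-0.9,0,0,0],[0,0,-0.9,0,0,0],[0,0,-0.9,0,0,0],[0,0,-0.9,0,0,0],[-0.81,-0.42,0,0,0,0],[-0.81,-0.42,0,0,0,0],[-0.81,-0.42,0,0,0,0],[-0.81,-0.42,0,0,0,0],[-0.81,-0.42,0,0,0,0],[-0.81,-0.42,0,0,0,0],[-0.81,-0.42,0,0,0,0],[-0.81,-0.42,0,0,0,0],[-0.81,-0.42,0,0,0,0],[-0.81,-0.42,0,0,0,0],[-0.81,-0.42,0,0,0,0],[-0.81,-0.42,0,0,0,0],[-0.5,-0.42,0,0,0,0]],
])

```text
clock: 10.83
position: [0.4312, -0.4008, 0.2146]
ee_rot: [0.661, 0.751, 0.0, 0.0]
ft_force: [-1.0, -0.7, -0.9]
grip_width: 0.6
grasp_force: 0.0
```

Emit:
carry_out([
  [[0,0,0,0,0,1],[0,0,0,0,0,1],[0,0,0,0,0,1],[0,0,0,0,0,1],[0,0,0,0,0,1],[0,0,0,0,0,1],[0,0,0,0,0,1],[0,0,0,0,0,1],[0,0,0,0,0,1],[0,0,0,0,0,1],[0,0,0,0,0,1],[0,0,0,0,0,1],[0,0,0,0,0,1],[0,0,0,0,0,1],[0,0,0,0,0,1],[0,0,0,0,0,1],[0,0,0,0,0,1],[0,0,0,0,0,0]],
], hand=-0.2)

```text
clock: 12.33
position: [0.4328, -0.3974, 0.2147]
ee_rot: [0.999, -0.042, 0.0, -0.0]
ft_force: [0.5, 0.0, 0.2]
grip_width: 0.598
grasp_force: 0.0
```

```bash
python3 - <<'E'
from h import *
p,y=st()
im,P=shot("wrist","w8"); np.savez("w8.npz",**P)
cv2.imwrite("pics/w8b.png",cv2.resize(im,(800,600),interpolation=cv2.INTER_CUBIC))
im,P=shot("top","t8"); m=(im.min(2)>130).astype(np.uint8)
E
```

```text
t 12.33 pos [ 0.4328 -0.3974  0.2147] q [ 0.999 -0.042  0.    -0.   ] yaw -4.86 w 0.598 F [0.5 0.  0.2] j [ 0.82  0.27 -0.18  1.58  0.05  1.3  -1.03]
```

View pics/w8b.png

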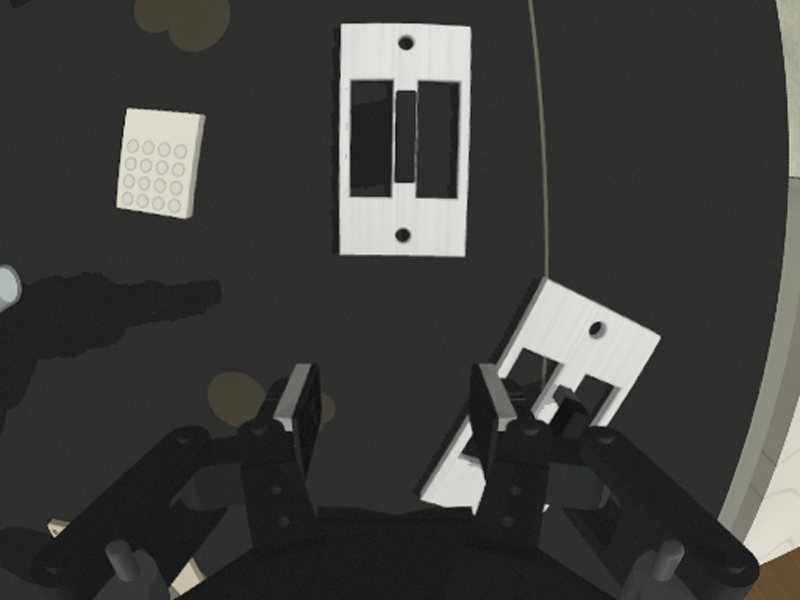

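The frame fills the view at about (405,140), with its holes at (406,43) and (403,235). The oversize frame is at lower right.

```bash
python3 - <<'E'
from h import *
im=cv2.imread("pics/w8.png"); P=dict(np.load("w8.npz"))
m=(im.min(2)>120).astype(np.uint8)
cs,_=cv2.findContours(m,cv2.RETR_EXTERNAL,cv2.CHAIN_APPROX_NONE)
for c in cs:
    x,y,w,h=cv2.boundingRect(c)
    if y<60 and 70<w<110 and h>120:
        r=cv2.minAreaRect(np.array([onplane("wrist",p[0].astype(float),.008,P)[:2] for p in c],np.float32)); print(r)
H=[]
for (x,y) in ((406,43),(403,235)):
    X,Y=int(x*.64),int(y*.64); w=(im[Y-9:Y+10,X-9:X+10].min(2)<100)
    ys,xs=np.where(w); q=onplane("wrist",(X-9+xs.mean(),Y-9+ys.mean()),.006,P)[:2]; H.append(q)
H=np.array(H); d=H[0]-H[1]; c=H.mean(0); a=np.degrees(np.arctan2(d[1],d[0]))
print(H,np.linalg.norm(d),c,a)
o=get_obs(); p=np.array(o["position"]); todo(p,-4.86,[*c,.015],a)
E
```

```text
((0.5221273899078369, -0.41103601455688477), (0.09668084233999252, 0.17860190570354462), 84.28831481933594)
[[ 0.5952274  -0.41805051]
 [ 0.44885931 -0.40364255]] 0.1470755149972783 [ 0.52204335 -0.41084653] -5.621885667658568
units x,y,z [2.256 0.141 4.995] az 0.127
```

Emit:
carry_out([
  [[0.75,0.047,0,0,0,0.04],[0.75,0.047,0,0,0,0.04],[0.75,0.047,0,0,0,0.04],[0,0,0.9,0,0,0],[0,0,0.9,0,0,0],[0,0,0.9,0,0,0],[0,0,0.5,0,0,0],[0,0,0.4,0,0,0],[0,0,0,0,0,0]],
])

```text
clock: 13.18
position: [0.5196, -0.4098, 0.0666]
ee_rot: [0.999, -0.045, -0.002, -0.002]
ft_force: [0.8, -0.2, 0.4]
grip_width: 0.598
grasp_force: 0.0
```

```bash
python3 - <<'E'
from h import *
p,y=st(); todo(p,y,[.5221,-.4109,.016],-5.65)
E
```

```text
t 13.18 pos [ 0.5196 -0.4098  0.0666] q [ 0.999 -0.045 -0.002 -0.002] yaw -5.16 w 0.598 F [ 0.8 -0.2  0.4] j [ 0.73  0.55 -0.18  1.52  0.11  1.09 -1.13]
units x,y,z [0.064 0.023 1.265] az 0.082
```

Emit:
carry_out([
  [[0.06,0.02,0.5,0,0,0.08],[0,0,0.4,0,0,0],[0,0,0.3,0,0,0],[0,0,0.06,0,0,0],[0,0,0,0,0,0]],
])

```text
clock: 13.6
position: [0.5236, -0.4124, 0.0205]
ee_rot: [0.999, -0.05, -0.0, -0.0]
ft_force: [-0.3, -0.6, 1.2]
grip_width: 0.6
grasp_force: 0.0
```

Emit:
carry_out([
  [[0,0,0,0,0,0],[0,0,0,0,0,0],[0,0,0,0,0,0],[0,0,0,0,0,0],[0,0,0,0,0,0],[0,0,0,0,0,0]],
], hand=1, force=60)

```text
clock: 14.1
position: [0.5243, -0.413, 0.0219]
ee_rot: [0.999, -0.051, 0.001, 0.001]
ft_force: [0.1, 0.1, 6.1]
grip_width: 0.148
grasp_force: 60.2
```

```bash
python3 - <<'E'
from h import *
st()
E
```

```text
t 14.1 pos [ 0.5243 -0.413   0.0219] q [ 0.999 -0.051  0.001  0.001] yaw -5.84 w 0.148 F [0.1 0.1 6.1] j [ 0.73  0.61 -0.18  1.53  0.12  1.01 -1.15]
```

Gripped: opening about 13 mm at 60 N. I'll lift and check how the frame sits in the hand.

Emit:
carry_out([
  [[0,0,-0.3,0,0,0],[0,0,-0.6,0,0,0],[0,0,-0.8,0,0,0],[0,0,-0.8,0,0,0],[0,0,-0.8,0,0,0],[0,0,-0.6,0,0,0],[0,0,-0.3,0,0,0],[0,0,0,0,0,0]],
])

```text
clock: 14.77
position: [0.5247, -0.4131, 0.192]
ee_rot: [0.999, -0.051, 0.002, 0.001]
ft_force: [0.5, 0.4, -2.5]
grip_width: 0.15
grasp_force: 59.0
```

```bash
cat >> h.py <<'E'
def toolT():
    from scipy.spatial.transform import Rotation as Ro
    o=get_obs(); return np.array(o["position"]),Ro.from_quat(o["ee_rot"]).as_matrix()
E
python3 - <<'E'
from h import *
p,y=st(); pos,Rt=toolT(); print("tool z",Rt[:,2].round(4))
t=np.radians(-5.65); todo(p,y,[*O,.19],7.4)
im,P=shot("wrist","w9"); np.savez("w9.npz",**P,pos=pos,Rt=Rt)
cv2.imwrite("pics/w9b.png",im)
E
```

```text
t 14.77 pos [ 0.5247 -0.4131  0.192 ] q [ 0.999 -0.051  0.002  0.001] yaw -5.84 w 0.15 F [ 0.5  0.4 -2.5] j [ 0.73  0.45 -0.19  1.39  0.08  1.31 -1.13]
tool z [ 0.0039 -0.0029 -1.    ]
units x,y,z [ 4.0000e-03 -1.4152e+01  5.0000e-02] az -2.207
```

View pics/w9b.png

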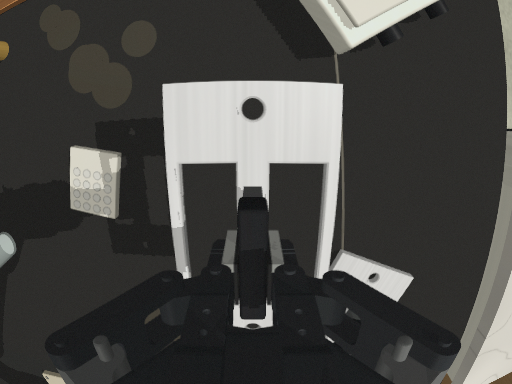

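The frame is held flat and square. Its front hole is at (252,109) and its front corners at (163,84) and (343,84). I'll work out its pose in the tool frame from these.

```bash
python3 - <<'E'
from h import *
D=dict(np.load("w9.npz")); pos,Rt=D.pop("pos"),D.pop("Rt"); im=cv2.imread("pics/w9.png")
def intool(px,zt):
    c,d=ray("wrist",px,D); c=Rt.T@(c-pos); d=Rt.T@d; return c+d*(zt-c[2])/d[2]
w=im[95:124,238:267].min(2)<110; ys,xs=np.where(w); hf=(238+xs.mean(),95+ys.mean())
m=im.min(2)>120
for zt in (.010,.014,.018):
    L,R=[],[]
    for yy in range(95,160,8):
        r=np.where(m[yy,140:365])[0]+140
        L.append(intool((r.min()-.5,yy),zt)); R.append(intool((r.max()+.5,yy),zt))
    L,R=np.array(L),np.array(R)
    a=[np.degrees(np.polyfit(q[:,0],q[:,1],1)[0]) for q in(L,R)]
    F=[]
    for xx in range(180,330,15):
        F.append(intool((xx,np.where(m[70:130,xx])[0].min()+69.5),zt))
    F=np.array(F); fa=np.degrees(np.polyfit(F[:,1],F[:,0],1)[0])
    print(zt,"width",(R-L)[:,1].round(4)[[0,4,8]],"midy",((R+L)/2)[:,1].round(4)[[0,4,8]],"ang L/R",np.round(a,2),"front x",F[:,0].mean().round(4),"fang",fa.round(2),"hole",intool(hf,zt+.003).round(4))
E
```

```text
0.01 width [0.0932 0.0934 0.0932] midy [-0.0007 -0.0007 -0.0007] ang L/R [-0.05 -0.18] front x 0.0866 fang -0.03 hole [ 0.0721 -0.0008  0.013 ]
0.014 width [0.0956 0.0958 0.0956] midy [-0.0007 -0.0007 -0.0007] ang L/R [-0.05 -0.18] front x 0.0869 fang -0.03 hole [ 0.072  -0.0008  0.017 ]
0.018 width [0.0981 0.0983 0.0981] midy [-0.0007 -0.0007 -0.0007] ang L/R [-0.05 -0.18] front x 0.0872 fang -0.03 hole [ 0.0719 -0.0008  0.021 ]
```

The frame is square in the hand (width check 95.7 mm), with its centre at about (-2, -0.5) mm in the tool frame. Carrying it to above the hood.

Emit:
carry_out([
  [[0,-0.4,0,0,0,0],[0,-0.7,0,0,0,0],[0,-0.9,0,0,0,0],[0,-0.9,0,0,0,0],[0,-0.9,0,0,0,0],[0,-0.9,0,0,0,0],[0,-0.9,0,0,0,0],[0,-0.9,0,0,0,0],[0,-0.9,0,0,0,0],[0,-0.9,0,0,0,0],[0,-0.9,0,0,0,0],[0,-0.9,0,0,0,0],[0,-0.9,0,0,0,0],[0,-0.9,0,0,0,0],[0,-0.9,0,0,0,0],[0,-0.8,0,0,0,0],[0.06,-0.55,0,0,0,-0.74],[0,0,0,0,0,-0.74],[0,0,0,0,0,-0.73],[0,0,0,0,0,0]],
])

```text
clock: 16.48
position: [0.5824, 0.1505, 0.1857]
ee_rot: [0.998, 0.067, -0.002, 0.0]
ft_force: [0.1, -0.8, -3.4]
grip_width: 0.148
grasp_force: 59.1
```

```bash
python3 - <<'E'
from h import *
p,y=st(); pos,Rt=toolT(); print(Rt[:,2].round(4)); todo(p,y,[.5846,.1498,.13],7.4)
E
```

```text
t 16.48 pos [0.5824 0.1505 0.1857] q [ 0.998  0.067 -0.002  0.   ] yaw 7.69 w 0.148 F [ 0.1 -0.8 -3.4] j [ 0.09  0.36 -0.52  1.56  0.18  1.27 -1.9 ]
[-4.1e-03 -7.0e-04 -1.0e+00]
units x,y,z [0.051 0.023 1.394] az 0.048
```

Emit:
carry_out([
  [[0.05,0.02,0.5,0,0,0.05],[0,0,0.5,0,0,0],[0,0,0.4,0,0,0],[0,0,0,0,0,0],[0,0,0,0,0,0]],
])

```text
clock: 16.9
position: [0.5848, 0.1491, 0.1309]
ee_rot: [0.998, 0.061, -0.002, 0.0]
ft_force: [0.3, 0.9, -2.4]
grip_width: 0.152
grasp_force: 59.0
```

```bash
python3 - <<'E'
from h import *
p,y=st(); pos,Rt=toolT(); print(Rt[:,2].round(4)); todo(p,y,[.5846,.1498,.084],7.4)
im,P=shot("wrist","w10")
# front hole: expected pixel region same as in hand; print min-channel patch
print(im[97:123:2,238:270:2].min(2))
E
```

```text
t 16.9 pos [0.5848 0.1491 0.1309] q [ 0.998  0.061 -0.002  0.   ] yaw 6.99 w 0.152 F [ 0.3  0.9 -2.4] j [ 0.08  0.41 -0.51  1.62  0.21  1.17 -1.92]
[-3.3e-03 -7.0e-04 -1.0e+00]
units x,y,z [-0.002 -0.018  1.173] az -0.068
[[213 213 209 206 196 184 179 176 176 174 190 212 212 210 211 211]
 [212 212 208 191 179 114 113 113 114 112 139 169 210 211 211 210]
 [212 212 195 167 113 112 105 107 112 112 112 132 172 208 211 211]
 [211 206 184 115 110  98  98  93  92 108 113 114 140 180 210 211]
 [212 199 140 114 101 107 112  98  85  93 113 114 118 161 205 210]
 [211 195 121 108 102 115 126 123  80  82 113 112 113 150 200 210]
 [211 196 121 112  98 106 126 115  79  85 113 113 114 144 193 211]
 [211 197 126 112  99  91  89  84  79 107 113 113 114 152 199 210]
 [211 200 150 113 112 103  93  98 108 113 113 112 120 165 206 209]
 [212 207 191 122 113 113 112 112 113 112 112 111 147 185 210 210]
 [211 210 196 177 122 112 113 112 112 113 113 142 175 206 209 209]
 [211 211 207 196 184 162 111 113 115 140 162 177 206 210 209 210]
 [211 211 207 204 202 192 183 179 177 182 193 208 210 209 209 209]]
```

The front pin shows through the front hole: highlight at about (250,107.5), hole centred at about (253,109). Fixing the pin's position from that ray.

```bash
python3 - <<'E'
from h import *
p,y=st(); pos,Rt=toolT(); im,P=shot("wrist","w11")
pin=onplane("wrist",(250,107.5),.084,P)
u=np.array([np.cos(TH),np.sin(TH)]);v=np.array([-u[1],u[0]])
print("pin_b world",pin.round(4),"expected",O-.074*v)
# hole: top rim circle
w=(im[95:126,236:270].min(2)<155).astype(np.uint8); ys,xs=np.where(w); hf=(236+xs.mean(),95+ys.mean()); print(hf)
c,d=ray("wrist",hf,P); c=Rt.T@(c-pos); d=Rt.T@d; h=c+d*(.014-c[2])/d[2]
print("hole in tool",h.round(4)); hw=pos+Rt@np.array([h[0],h[1],.022]); print("hole world",hw.round(4))
e=Rt.T@(pin-hw); print("shift needed mm tool x,y",(e[:2]*1e3).round(2))
E
```

```text
t 16.95 pos [0.5856 0.1495 0.1323] q [ 0.998  0.061 -0.     0.   ] yaw 7.02 w 0.149 F [ 0.2 -0.1 -2.5] j [ 0.08  0.41 -0.51  1.62  0.21  1.17 -1.92]
pin_b world [0.6565 0.1604 0.084 ] expected [0.65588367 0.15953087]
(np.float64(252.70689655172413), np.float64(108.68226600985221))
hole in tool [ 0.0721 -0.0005  0.014 ]
hole world [0.6571 0.1588 0.1102]
shift needed mm tool x,y [-0.31 -1.67]
```

Emit:
carry_out([
  [[-0.01,-0.03,0.2,0,0,-0.065],[0,0,0.2,0,0,0],[0,0,0.1,0,0,0],[0,0,0,0,0,0],[0,0,0,0,0,0]],
])

```text
clock: 17.42
position: [0.5851, 0.1508, 0.1122]
ee_rot: [0.998, 0.065, -0.0, 0.0]
ft_force: [1.2, 0.4, -2.8]
grip_width: 0.153
grasp_force: 59.2
```

```bash
python3 - <<'E'
from h import *
p,y=st(); pos,Rt=toolT(); im,P=shot("wrist","w12"); print(Rt[:,2].round(4))
todo(p,y,[.585,.1503,.084],7.4)
hw=pos+Rt@np.array([.072,-.0006,.022]); print("hole",hw.round(4)); print("to pin tool mm",(Rt.T@(np.array([.6565,.1602,.084])-hw)*1e3).round(1))
print(im[97:125:2,238:270:2].min(2))
E
```

```text
t 17.42 pos [0.5851 0.1508 0.1122] q [ 0.998  0.065 -0.     0.   ] yaw 7.5 w 0.153 F [ 1.2  0.4 -2.8] j [ 0.07  0.43 -0.51  1.64  0.22  1.14 -1.93]
[-6.e-04 -2.e-04 -1.e+00]
units x,y,z [-0.003  0.012  0.704] az 0.016
hole [0.6564 0.1608 0.0901]
to pin tool mm [0.1 0.6 6.1]
[[210 210 207 204 194 181 176 175 173 171 188 209 209 208 209 209]
 [210 210 206 188 177 112 111 111 112 111 143 168 208 208 209 208]
 [211 210 193 164 108 111 112 111 111 112 112 128 170 206 208 208]
 [210 203 181 111 110 109 113 100  94  98 106 111 137 177 209 208]
 [209 197 138 110 111 111  98  99  98  92  86 105 116 158 202 209]
 [210 194 123 110 111 101 101 107 112  98  83  84 111 148 197 208]
 [209 194 118 110 110  95 105 121 124 119  80  75 110 140 192 207]
 [209 195 124 111 111 101  97 115 125 116  77  80 111 148 197 208]
 [209 198 149 110 110 111  90  92  88  84  77  98 119 163 203 207]
 [209 205 188 120 111 111 107  91  85  86 100 112 145 183 207 207]
 [209 208 194 175 120 111 111 112 111 111 111 140 172 205 206 208]
 [209 209 205 194 181 155 110 111 113 128 160 175 204 207 207 207]
 [208 208 204 202 199 190 179 177 175 179 190 206 208 207 207 207]
 [207 209 204 201 203 207 205 204 206 209 207 207 209 208 206 207]]
```

The pin tip is now centred in the hole. Lowering.

Emit:
carry_out([
  [[0,0.01,0.1,0,0,0.015],[0,0,0.1,0,0,0],[0,0,0.1,0,0,0],[0,0,0.1,0,0,0],[0,0,0,0,0,0]],
])

```text
clock: 17.88
position: [0.5848, 0.1503, 0.0953]
ee_rot: [0.998, 0.065, -0.001, 0.0]
ft_force: [-0.6, -0.4, -2.7]
grip_width: 0.149
grasp_force: 59.2
```

Emit:
carry_out([
  [[0,0,0.1,0,0,0],[0,0,0.1,0,0,0],[0,0,0,0,0,0],[0,0,0,0,0,0]],
])

```text
clock: 18.22
position: [0.5851, 0.1505, 0.0882]
ee_rot: [0.998, 0.065, -0.0, 0.0]
ft_force: [0.2, -0.3, -2.5]
grip_width: 0.151
grasp_force: 59.2
```

Emit:
carry_out([
  [[0,0,0.07,0,0,0],[0,0,0.05,0,0,0],[0,0,0,0,0,0],[0,0,0,0,0,0]],
])

```text
clock: 18.55
position: [0.5855, 0.1506, 0.0839]
ee_rot: [0.998, 0.065, 0.0, -0.0]
ft_force: [0.3, -0.6, -1.1]
grip_width: 0.148
grasp_force: 59.4
```

The frame has seated: the underside is at 62 mm and the load is coming off. I'll release partway to keep clear of the lamp housing.

Emit:
carry_out([
  [[0,0,0,0,0,0],[0,0,0,0,0,0],[0,0,0,0,0,0],[0,0,0,0,0,0],[0,0,0,0,0,0]],
], hand=0.2)

```text
clock: 18.97
position: [0.5854, 0.1505, 0.0838]
ee_rot: [0.998, 0.065, 0.0, 0.0]
ft_force: [0.4, 0.0, 0.1]
grip_width: 0.398
grasp_force: 0.0
```

Emit:
carry_out([
  [[0,0,-0.3,0,0,0],[0,0,-0.6,0,0,0],[0,0,-0.8,0,0,0],[0,0,-0.8,0,0,0],[0,0,-0.8,0,0,0],[0,0,-0.8,0,0,0],[-0.9,0,0,0,0,0],[-0.9,0,0,0,0,0],[-0.9,0,0,0,0,0],[0,0,0,0,0,0]],
])

```text
clock: 19.8
position: [0.4729, 0.1366, 0.2484]
ee_rot: [0.998, 0.066, -0.001, 0.001]
ft_force: [1.6, 0.9, -0.3]
grip_width: 0.397
grasp_force: 0.0
```

```bash
python3 - <<'E'
from h import *
st(); u=np.array([np.cos(TH),np.sin(TH)]);v=np.array([-u[1],u[0]])
im,P=shot("wrist","w13")
m=(im.min(2)>185).astype(np.uint8)
cs,_=cv2.findContours(m,cv2.RETR_LIST,cv2.CHAIN_APPROX_NONE)
for c in sorted(cs,key=cv2.contourArea)[-6:]:
    r=cv2.minAreaRect(np.array([onplane("wrist",p[0].astype(float),.07,P)[:2] for p in c],np.float32)); q=np.array(r[0])-O
    print(cv2.boundingRect(c),np.round(r[1],4),round(r[2],1),np.round([q@u,q@v],4))
im,P=shot("top","t13")
for th in (150,185):
  m=(im.min(2)>th).astype(np.uint8)
  cs,_=cv2.findContours(m,cv2.RETR_EXTERNAL,cv2.CHAIN_APPROX_NONE)
  for c in cs:
    if cv2.contourArea(c)>100:
      for z in (.018,.07):
        r=cv2.minAreaRect(np.array([onplane("top",p[0].astype(float),z,P)[:2] for p in c],np.float32)); q=np.array(r[0])-O
        if np.linalg.norm(q)<.15: print("top",th,z,np.round(r[1],4),round(r[2],1),np.round([q@u,q@v],4))
E
```

```text
t 19.8 pos [0.4729 0.1366 0.2484] q [ 0.998  0.066 -0.001  0.001] yaw 7.53 w 0.397 F [ 1.6  0.9 -0.3] j [ 0.16  0.06 -0.56  1.75  0.04  1.34 -1.84]
(475, 278, 37, 56) [0.1086 0.1055] 61.6 [-0.4941  0.38  ]
(0, 118, 38, 26) [0.033  0.0785] 1.1 [0.3205 0.0496]
(451, 125, 43, 63) [0.0578 0.0698] 73.7 [-0.2972  0.0875]
(166, 0, 32, 156) [0.1771 0.0343] 7.3 [0.0783 0.0053]
(214, 26, 80, 86) [0.0936 0.0842] 7.3 [-0.     -0.0008]
(208, 0, 116, 150) [0.1667 0.1253] 7.6 [-0.014   0.0041]
top 150 0.018 [0.1771 0.0155] 22.1 [0.0269 0.058 ]
top 150 0.07 [0.1709 0.015 ] 22.1 [0.0206 0.0634]
top 150 0.018 [0.069  0.0405] 7.6 [ 0.0822 -0.0704]
top 150 0.07 [0.0665 0.0391] 7.6 [ 0.074  -0.0605]
top 150 0.018 [0.1799 0.1471] 0.6 [-0.0072 -0.0104]
top 150 0.07 [0.1736 0.1419] 0.6 [-0.0122 -0.0026]
top 185 0.018 [0.0971 0.0249] 7.4 [-0.0613  0.0009]
top 185 0.07 [0.0937 0.024 ] 7.4 [-0.0645  0.0083]
top 185 0.018 [0.0678 0.0346] 6.9 [ 0.0838 -0.0701]
top 185 0.07 [0.0655 0.0334] 6.9 [ 0.0756 -0.0602]
top 185 0.018 [0.1634 0.1001] 7.5 [ 0.0051 -0.0168]
top 185 0.07 [0.1577 0.0966] 7.5 [-0.0003 -0.0088]
```

The checks hold:
- **Frame:** centred on the seat to within 1 mm, turned 7.3–7.5° against the hood's 7.4°, at hood-top height.
- **Plate:** lip edge at hood x = -74 mm, y about 1 mm off the middle.
- **Arm:** clear of everything.

Handing in.

```bash
python3 -c "
from workcell import hand_in
print(hand_in())"
```

```text
the job is handed in; nothing more can be done
None
```

The job is handed in (no verdict came back): by my last camera check the spot plate is home against the stop, about 1 mm off the hood's middle line, and the frame lies over both pins within about 1 mm of its seat and is released.

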